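Clear two piles on the dye-lab bench

TASK

Take the two piles on the bench apart and put each thing where it belongs: the brass weight in the hole of its wooden block, the amber glass jar in the grey spill tray, the oblong metal tin in its white holder, the square powder pot in the middle of the balance pan and the round steel pot in the middle of the hotplate. Everything is to stand flat and upright on its place; set things down gently and tip nothing over.

Things in the scene. Friction and masses are not known exactly. Their poses are not given: they have to be found in the camera images.
- weight: brass check weight, the smallest thing of the piles and always on top of one of them: upright cylinder 32 mm in diameter up to 34 mm, above it a narrow neck and a round head 24 mm in diameter; 52 mm high overall, about 0.24 kg. Origin: centre of its underside, z up.
- amber_jar: round amber glass jar with a flat white lid, 48 mm in diameter, 40 mm high, about 0.13 kg; starts on top of one of the two bottom pots (either), perhaps with the weight on it. Origin: centre of its underside, z up.
- sample_tin: closed oblong aluminium tin, 56 mm (its x) by 36 mm (its y), 40 mm high, about 0.12 kg; starts on top of the other bottom pot, perhaps with the weight on it. Origin: centre of its underside, z up.
- powder_pot: square white plastic pot with a flat grey lid, 60 x 60 mm (sides along its x and y), 50 mm high, about 0.2 kg; stands on the bench as the bottom of one pile. Origin: centre of its underside, z up.
- dye_pot: round stainless-steel pot with a flat darker-steel lid, 62 mm in diameter, 50 mm high, about 0.32 kg; stands on the bench as the bottom of the other pile. Origin: centre of its underside, z up.
- weight_block: square wooden block 80 x 80 mm, 25 mm high, with one round hole in the middle of its top, 49 mm in diameter, 12 mm deep (hole floor 13 mm above the origin). Fixed, but stands elsewhere at every start. Origin: centre of its underside, z up.
- spill_tray: shallow square grey plastic tray 110 x 110 mm, walls 3 mm thick and 15 mm high overall, floor 3 mm thick. Fixed, but stands elsewhere at every start. Origin: centre of its underside, z up.
- tin_holder: small oblong white holder with a low rim, inside 76 mm (its x) by 52 mm (its y), floor 4 mm thick, rim 12 mm high overall; the tin fits with its long side along the holder's long side, not crosswise. Fixed, but stands elsewhere at every start. Origin: centre of its underside, z up.
- balance: white laboratory balance, body 150 x 140 mm and 46 mm high, with a round flat steel pan 110 mm in diameter whose top is 60 mm above the bench. Fixed, but stands elsewhere at every start; the pan does not move under load. Origin: on the bench straight below the centre of the pan (body from 85 mm in front, -x, to 65 mm behind), z up.
- hotplate: grey hotplate, switched off and cold, body 150 x 140 mm and 58 mm high, with a square white ceramic top plate 110 x 110 mm whose top is 70 mm above the bench. Fixed, but stands elsewhere at every start. Origin: on the bench straight below the centre of the plate (body from 85 mm in front, -x, to 65 mm behind), z up.
Things that resemble listed ones, but are neither listed nor needed, are in the scene too. What is shaped like the powder_pot but pink is not meant.

How it is judged:
By the outcome, as a careful person would: the job done as asked, in the order asked, and still so for the second after the job is handed in, with the robot touching nothing.
It also fails if it takes over 138 s, if anything falls off the work surface, if the arm or the gripper's body presses on something with over 40 N, if the wrist force passes 120 N, or if a joint passes its speed limit or range.

ROBOT

A 7-joint arm with a two-finger parallel gripper is mounted at the origin on the work surface. World frame = base frame: x ahead of the robot, y to its left, z up, the work surface at z = 0. Lengths are in mm, angles in rad, forces in N, time in s.
With the tool pointing down it reaches from about 400 to 875 mm from the base axis. Payload 4.4 kg.
Tool frame: the origin (TCP) lies at the very end of the fingers, on their centre line; the grasp point (between the pads) lies ctrl.grip_point_offset behind it (ctrl.grip_point_offset is the distance from the TCP to the grasp point, in mm); z points along the fingers, y is the line along which they close (so a half turn about z gives the same grasp; the last joint's range is limited). The gripper opens to 85 mm and grips with 20 to 120 N. Pads are 22 mm wide; open, the fingers measure 114 mm over their backs; the gripper's body (76 mm by 85 mm) begins 54 mm behind the grasp point. The pads swing forward as they close: fully open they stand 13 mm farther back than shut.
Start: joints at [-1.325, 0.628, 0.038, 1.517, -0.027, 0.996, -0.02], TCP at [199.378, 618.681, 231.313] pointing down, gripper open.
Joint ranges: [-3.06, 3.06], [-0.37, 2.12], [-1.25, 1.32], [0.18, 2.47], [-1.1, 4.24], [0.23, 1.98], [-2.94, 2.94]. Speed limits (rad/s): [2.57, 2.57, 3.14, 3.14, 3.14, 3.14, 3.14].

INTERFACE

Orientations are given as [roll, pitch, yaw] about the fixed x, y, z axes, in that order (R = Rz(yaw) Ry(pitch) Rx(roll)).
In Python, from cell import read_state, cams, ctrl, models gives the robot as it stands. The module is installed in compiled form; this text tells all that it offers.
- The arm moves only by the shell command python3 -m creep 'ROWS'. ROWS is a JSON list of rows, 1 to 12 of them, each of 7 numbers: dx, dy, dz in mm, then a rotation vector rx, ry, rz in rad, then the finger opening in mm; each row shifts and turns the commanded pose from where the row before left it, along the tool's axes as they then stand; what a row does not reach is not made up. A row lasts 1/10 s, in which the tool goes at most 50 mm and 0.15 rad, less where a joint would pass 70% of its speed; a pose out of reach is approached as far as the arm can. The fingers move at their own pace and stop on an object; the grip force is fixed at half the most. Time passes only in rows, so rows that do not move let the fingers close. It prints the time, the measured TCP pose, the force, the opening and the grip force at its end.
- read_state(): the state, without advancing time (a new reading comes with each control period).
- cams.get_image(name): name is "side" or "top"; returns (picture, depth): 420x560x3 uint8, blue, green, red; 420x560 float32, mm along the optical axis (not along the pixel's ray), 0 where there is no reading.
- cams.calibration(name): a dict with "fx", "fy", "cx", "cy" (pixels), "k1" (the pictures are not rectified: a ray, as slopes to the right and down, at radius r is drawn at 1 + k1 r^2 times it, then the intrinsics apply), "rvec" (rotation vector, rad) and "tvec" (3), from world to camera coordinates, as OpenCV has them. Camera axes: x right, y down, z forward; pixel columns grow to the right and rows downward; lengths in mm; the calibration is good to about 2 mm. A picture is of the moment at which its call begins. calibration takes no time and is no camera call.
- ctrl.finish_job(): hands the job in; it is judged then, once.
Trained networks look in the newest picture that a camera, given by its name, has taken for a name from the list of things; names that differ only in an ending like _2 or _b are one class to them, and where a whole thing is asked for, a point or a joint stands for the part that bears it (a point fixed in the world has none). Each returns a list of dicts, best first, with "confidence" (0 to 1); they miss things now and then, are a little off and sometimes report something else, mostly with a low value. They report only what shows in the picture. A call takes as long as a camera call. They do not tell look-alikes from the thing itself.
- models.search_frame(thing, camera): "extent" ([left, top, right, bottom] in pixels, round what is visible of it).
- models.mark_of(thing, camera): "position" ([column, row] in pixels: a listed point, or the origin of a listed thing).
The state is a dict: "clock": time; "qpos": joint angles; "qd": joint speeds; "tau": joint torques, N m; "eef_pos": TCP position; "tool_rot": TCP orientation; "force": force on the tool from outside, world axes, zero at the start; "torque": the same for the moment, N m; "width": finger opening in mm; "gripper_force": force on a finger pad.
Only numpy, scipy, OpenCV 4.12 (cv2) and the standard library are available. Lean on these libraries where they do the work, as an engineer would, in place of code of your own. Each camera call takes 0.05 s, during which the arm holds its last target. There are 200 camera calls.

## Working session

There is one attempt and no reset: what is moved stays moved. The work goes in short steps, Python scripts to look and compute and a shell command to move; the robot and the scene stay as the last step left them, time stands still between calls to the robot, and variables do not carry over. Pictures are saved under pics/ and viewed, at most 14 in all, crops included, and the job is handed in when it is done.

```bash
mkdir -p pics
cat > h.py <<'E'
import numpy as np, cv2
from cell import read_state, cams, ctrl, models
def world(name, depth):
    c=cams.calibration(name); h,w=depth.shape
    K=np.array([[c['fx'],0,c['cx']],[0,c['fy'],c['cy']],[0,0,1.]])
    u,v=np.meshgrid(np.arange(w),np.arange(h))
    p=cv2.undistortPoints(np.stack([u,v],-1).reshape(-1,1,2).astype(float),K,np.array([c['k1'],0,0,0.])).reshape(h,w,2)
    P=np.dstack([p*depth[...,None],depth])
    R=cv2.Rodrigues(np.array(c['rvec'],float))[0]; t=np.array(c['tvec'],float).ravel()
    return (P-t)@R
def shot(name,tag):
    im,d=cams.get_image(name); cv2.imwrite(f'pics/{tag}.png',im); W=world(name,d); W[d<=0]=np.nan
    np.savez(f'/tmp/{tag}.npz',im=im,W=W); return im,W
E
python3 - <<'E'
from h import *
things=['weight','amber_jar','sample_tin','powder_pot','dye_pot','weight_block','spill_tray','tin_holder','balance','hotplate']
for n in ['top','side']:
    im,W=shot(n,n+'0')
    for t in things:
        for r in models.search_frame(t,n)[:3]:
            l,tp,rr,b=[int(x) for x in r['extent']]; w=W[(tp+b)//2,(l+rr)//2]
            print(n,t,[l,tp,rr,b],round(r['confidence'],2),np.round(w))
s=read_state(); print(s['clock'],s['eef_pos'],s['tool_rot'],s['force'],s['width'],ctrl.grip_point_offset)
E
```

```text
top weight [421, 190, 435, 203] 0.57 [ 532. -434.  145.]
top amber_jar [164, 245, 183, 261] 0.62 [400. 262.  89.]
top sample_tin [414, 187, 427, 212] 0.47 [ 531. -424.  104.]
top powder_pot [394, 240, 421, 265] 0.74 [ 389. -392.   50.]
top powder_pot [393, 150, 421, 179] 0.73 [ 644. -408.   50.]
top powder_pot [436, 218, 464, 245] 0.58 [ 445. -520.   48.]
top dye_pot [182, 243, 193, 267] 0.56 [396. 232.  47.]
top weight_block [344, 240, 380, 271] 0.88 [ 386. -271.    9.]
top spill_tray [103, 188, 142, 228] 0.68 [543. 438.   6.]
top spill_tray [169, 244, 183, 260] 0.47 [402. 253.  90.]
top tin_holder [245, 213, 277, 243] 0.61 [472.  21.   9.]
top balance [296, 140, 354, 195] 0.78 [ 638. -168.   61.]
top balance [180, 139, 227, 198] 0.42 [643. 182.  69.]
top hotplate [177, 139, 226, 199] 0.77 [640. 188.  68.]
side weight [298, 291, 313, 325] 0.54 [ 527. -453.  124.]
side amber_jar [291, 305, 321, 331] 0.65 [ 529. -457.   99.]
side amber_jar [231, 169, 249, 189] 0.56 [397. 235.  28.]
side amber_jar [235, 155, 248, 170] 0.49 [404. 244.  91.]
side sample_tin [291, 306, 321, 331] 0.79 [ 52
[... 207 characters left out ...]
der_pot [252, 351, 281, 391] 0.88 [ 441. -540.   53.]
side powder_pot [225, 304, 259, 331] 0.83 [ 396. -404.   52.]
side dye_pot [234, 171, 250, 186] 0.66 [404. 224.  39.]
side weight_block [219, 270, 260, 301] 0.65 [ 389. -271.   16.]
side spill_tray [260, 150, 289, 165] 0.62 [534. 435.   5.]
side tin_holder [301, 226, 370, 273] 0.75 [ 645. -205.   60.]
side tin_holder [249, 207, 280, 230] 0.57 [469.  21.   8.]
side balance [302, 226, 368, 273] 0.71 [ 645. -205.   60.]
side hotplate [288, 162, 335, 204] 0.7 [634. 132.  61.]
1.1 [199.35816854 618.67735054 231.31535912] [-3.14156971e+00 -6.28323636e-05  2.82976614e+00] [ 0.24035854  0.03428396 -0.43485938] 85.39912745440361 18.700000000000003
```

View pics/top0.png

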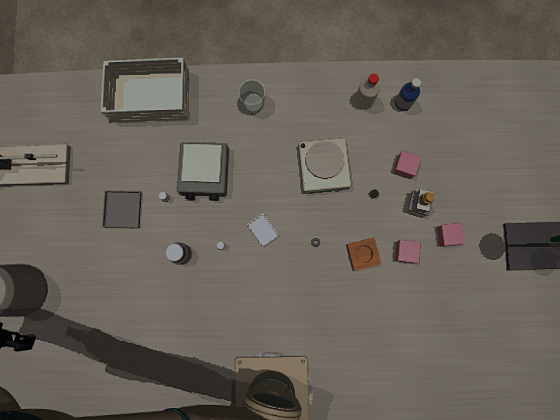

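View pics/side0.png

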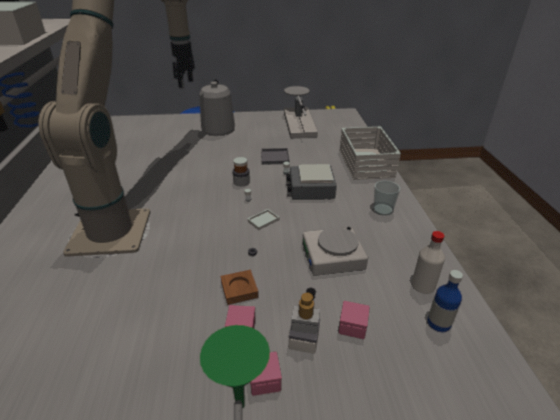

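The top view shows the weight, tin and white pot pile near pixel (420,203), and the jar on the steel pot near (178,253). The pink pots are decoys at (407,163), (408,251) and (452,234). The holder is at (262,229), tray (122,209), block (363,254), balance (325,160) and hotplate (203,165). The side view agrees. Next I measure these by height band.

```bash
cat > m.py <<'E'
from h import *
def band(W,xy,r,z0,z1):
    m=(np.hypot(W[...,0]-xy[0],W[...,1]-xy[1])<r)&(W[...,2]>z0)&(W[...,2]<z1)
    return W[m]
def rep(n,W,xy,r,z0,z1):
    p=band(W,xy,r,z0,z1)
    if len(p)<5: print(n,'few',len(p)); return
    q=p[:,:2].astype(np.float32); (c,s,a)=cv2.minAreaRect(q)
    print(n,len(p),'mean',np.round(q.mean(0),1),'mid',np.round((q.min(0)+q.max(0))/2,1),'rect',np.round(c,1),np.round(s,1),round(a,1),'z',round(float(np.median(p[:,2])),1))
E
python3 - <<'E'
from m import *
for n in ['top','side']:
    W=np.load(f'/tmp/{n}0.npz')['W']; print(n)
    rep('weight',W,(532,-434),40,115,160)
    rep('weight head',W,(532,-434),40,133,160)
    rep('tin',W,(531,-430),55,80,96)
    rep('tin',W,(531,-430),55,65,96)
    rep('pot',W,(531,-430),60,42,60)
    rep('pot',W,(531,-430),60,20,60)
    rep('jar',W,(400,250),50,80,110)
    rep('dye',W,(400,250),60,40,58)
    rep('dye',W,(400,250),60,20,58)
    rep('block',W,(386,-271),60,18,32)
    rep('tray rim',W,(543,438),85,9,20)
    rep('holder',W,(472,21),60,8,20)
    rep('pan',W,(640,-175),100,55,70)
    rep('bal',W,(640,-175),140,38,70)
    rep('plate',W,(640,185),120,65,80)
    rep('bench',W,(472,150),30,-20,20)
im=np.load('/tmp/top0.npz')['im']
c=lambda x,y,s,k:cv2.resize(im[y-s:y+s,x-s:x+s],(k,k),interpolation=cv2.INTER_CUBIC)
a=np.hstack([c(420,203,25,400),c(178,253,25,400)]); b=np.hstack([c(262,229,25,200),c(122,209,25,200),c(363,254,25,200),c(325,165,32,200)])
cv2.imwrite('pics/crop0.png',np.vstack([a,b]))
im=np.load('/tmp/side0.npz')['im']
c=lambda x,y,s,k:cv2.resize(im[y-s:y+s,x-s:x+s],(k,k),interpolation=cv2.INTER_CUBIC)
cv2.imwrite('pics/crop1.png',np.hstack([c(305,322,35,400),c(240,172,25,400)]))
E
```

```text
top
weight 121 mean [ 529.7 -436.6] mid [ 531.  -438.7] rect [ 530.3 -438.2] [31.1 27. ] 40.9 z 137.1
weight head 68 mean [ 531.1 -439.2] mid [ 531.5 -439.7] rect [ 531.2 -440.2] [24.1 22.9] 56.5 z 141.2
tin 155 mean [ 526.  -433.2] mid [ 530.7 -438.4] rect [ 531.3 -438.9] [37.8 57.7] 74.5 z 89.3
tin 186 mean [ 525.9 -431.9] mid [ 531.7 -438.4] rect [ 531.3 -439.3] [37.8 58. ] 73.8 z 87.9
pot 159 mean [ 526.7 -423.6] mid [ 530.5 -435.7] rect [ 529.6 -439. ] [62.  61.6] 71.3 z 49.4
pot 215 mean [ 524.7 -423.1] mid [ 530.5 -435.7] rect [ 529.6 -438.9] [62.1 61.6] 71.1 z 47.6
jar 246 mean [401.7 257.9] mid [402.5 258.3] rect [402.5 258.4] [48.7 44.6] 88.5 z 89.1
dye 128 mean [399.2 242.8] mid [402.1 253.7] rect [400.2 250.4] [49.3 61.7] 72.4 z 48.8
dye 154 mean [398.1 241.4] mid [400.9 253.7] rect [400.2 250.4] [49.3 61.7] 72.4 z 47.9
block 571 mean [ 388.2 -273.7] mid [ 388.1 -274.2] rect [ 388.8 -274.2] [80.6 81.3] 12.2 z 24.3
tray rim 225 mean [541.3 441.8] mid [546.7 439.1] rect [546.2 439.1] [114.1 124.1] 87.7 z 13.6
holder 131 mean [466.3  17.6] mid [472.   24.6] rect [463.7  22.3
[... 1198 characters left out ...]
.9] rect [400.7 244.2] [60.8 41.6] 3.0 z 42.9
block 659 mean [ 388.9 -278.6] mid [ 389.2 -273.6] rect [ 388.6 -274.4] [80.7 84.3] 12.0 z 26.4
tray rim 132 mean [541.7 439.2] mid [537.7 438.8] rect [537.1 438.6] [120.8 109.5] 88.1 z 14.5
holder 149 mean [467.5  15. ] mid [467.3  16.6] rect [465.6  15.4] [85.2 62.3] 34.4 z 11.9
pan 854 mean [ 660.3 -171.1] mid [ 660.9 -168.3] rect [ 661.  -168.9] [109.5 108.1] 64.9 z 61.6
bal 1926 mean [ 646.8 -184.9] mid [ 650.  -168.7] rect [ 649.9 -169.6] [149.6 142.7] 5.0 z 49.2
plate 567 mean [656.7 181.3] mid [657.4 187.4] rect [657.  187.1] [117.3 110.3] 86.2 z 71.8
bench 130 mean [472.4 150.3] mid [473.2 149.7] rect [472.6 151.1] [54.9 57. ] 26.3 z 1.8
```

View pics/crop0.png

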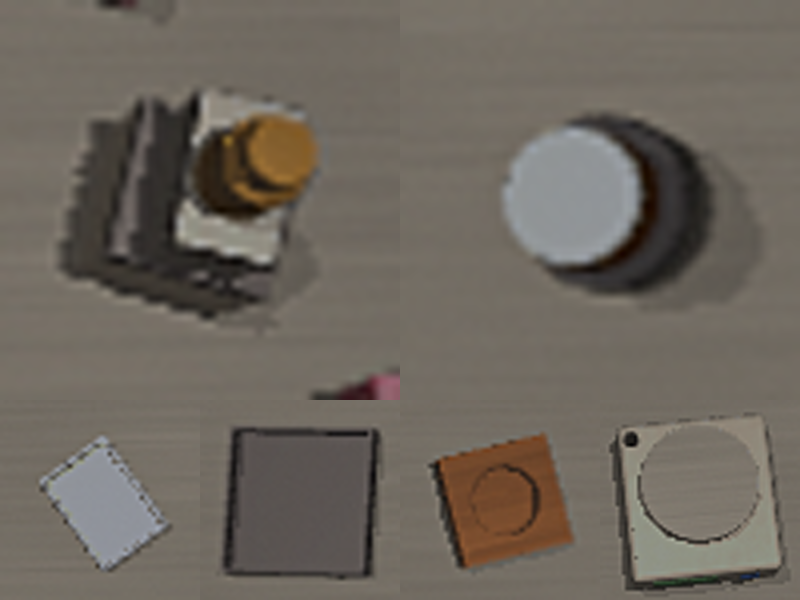

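View pics/crop1.png

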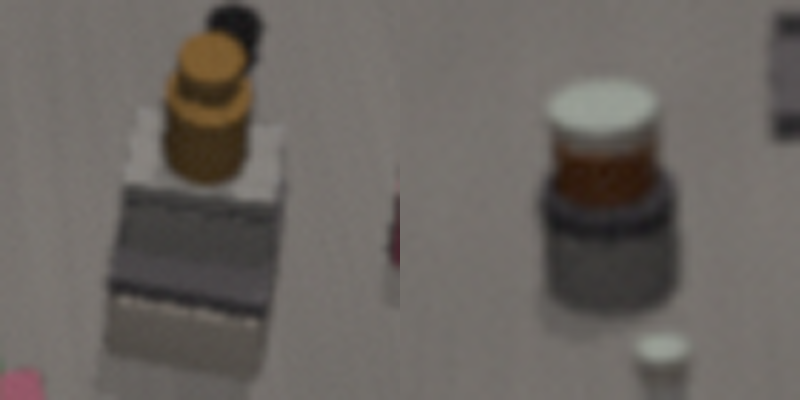

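The crops confirm what each pile holds: weight on tin on white pot, and jar on steel pot. I need tighter fits for the tray, holder and plate.

Run:
```python
from m import *
d=np.load('/tmp/top0.npz'); im,W=d['im'],d['W']; ds=np.load('/tmp/side0.npz'); ims,Ws=ds['im'],ds['W']
def seg(n,im,W,box,lo,hi,z):
    l,t,r,b=box; m=np.zeros(im.shape[:2],np.uint8); hsv=cv2.inRange(im,np.array(lo),np.array(hi)); m[t:b,l:r]=hsv[t:b,l:r]
    k,lab,st,ce=cv2.connectedComponentsWithStats(m); i=1+np.argmax(st[1:,4]); p=W[lab==i]; p=p[(p[:,2]>z[0])&(p[:,2]<z[1])][:,:2].astype(np.float32)
    r=cv2.minAreaRect(p); print(n,st[i],np.round(r[0],1),np.round(r[1],1),round(r[2],1),'mean',p.mean(0).round(1))
for q in [(262,229),(122,209),(203,163),(190,163)]: print(q,im[q[1],q[0]])
for q in [(263,219),(275,155),(315,172)]: print(q,ims[q[1],q[0]])
seg('holder',im,W,(240,208,284,250),[140]*3,[255]*3,(-3,20))
seg('holder s',ims,Ws,(243,203,284,233),[110]*3,[255]*3,(-3,20))
seg('tray',im,W,(98,183,148,234),[0]*3,[95]*3,(-3,20))
seg('plate',im,W,(170,135,235,205),[125]*3,[255]*3,(64,76))
seg('plate s',ims,Ws,(285,155,340,200),[110]*3,[255]*3,(64,78))
for n,w in (('t',W),('s',Ws)):
  rep('tray'+n,w,(541,440),72,9,18); rep('holder'+n,w,(466,17),48,7.5,18); rep('plate'+n,w,(657,187),70,66,78)
print([ (t,[np.round(r['position']) for r in models.mark_of(t,'top')[:1]]) for t in ('tin_holder','spill_tray','hotplate')])
```

```text
(262, 229) [156 148 144]
(122, 209) [80 83 90]
(203, 163) [137 148 143]
(190, 163) [138 148 145]
(263, 219) [148 157 151]
(275, 155) [83 80 85]
(315, 172) [139 150 151]
holder [249 216  29  30 448] [466.4  16.1] [76.  55.7] 34.7 mean [466.3  16.7]
holder s [243 203  37  30 238] [460.4  39.4] [162.  115.4] 89.1 mean [433.3  57.5]
tray [ 102  191   41   38 1390] [539.9 436.9] [114.4 113.2] 86.8 mean [539.7 439.3]
plate [ 182  144   39   38 1352] [659.9 187.6] [107.8 109.3] 86.6 mean [659.1 187.8]
plate s [290 155  44  26 736] [657.4 188.3] [114.7 109.7] 86.2 mean [657.6 187.1]
trayt 183 mean [542.7 444. ] mid [540.5 439.4] rect [539.5 439.1] [113.6 111.6] 86.3 z 13.4
holdert 137 mean [466.4  17.1] mid [466.1  17.3] rect [468.1  16.4] [87.3 72.8] 42.9 z 10.3
platet 1259 mean [658.7 187.6] mid [658.3 187.6] rect [659.3 187.9] [108.7 111.1] 86.3 z 70.2
trays 112 mean [544.5 440.8] mid [537.6 438.8] rect [537.  438.7] [121.8 108.4] 89.1 z 14.3
holders 164 mean [466.9  15.7] mid [465.7  15.8] rect [465.6  15.4] [85.2 62.3] 34.4 z 11.4
plates 542 mean [656.4 182.5] mid [656.4 187.4] rect [657.  187.1] [117.3 110.3] 86.2 z 71.8
[('tin_holder', [array([263., 229.])]), ('spill_tray', [array([124., 208.])]), ('hotplate', [array([206., 166.])])]
```

```bash
python3 -m creep '[[0,0,0,0,0,0,85]]'
```

```text
clock: 1.35
eef_pos: [199.4, 618.7, 231.3]
tool_rot: [3.142, -0.0, 2.83]
force: [0.7, 0.1, 0.2]
width: 85.2
gripper_force: 0.0
```

```bash
cat > go.py <<'E'
import sys
from h import *
from scipy.spatial.transform import Rotation as R
# args: waypoints x,y,z ; prints total tool-frame shift per leg (current attitude)
s=read_state(); p=np.array(s['eef_pos']); Rt=R.from_euler('xyz',s['tool_rot'])
for a in sys.argv[1:]:
    q=np.array([float(v) for v in a.split(',')]); d=Rt.inv().apply(q-p); n=max(1,int(np.ceil(np.linalg.norm(d)/45)))
    print(a,'total',d.round(1),'rows',n,'each',(d/n).round(1)); p=q
print('yaw',s['tool_rot'][2].round(3),'clock',s['clock'])
E
python3 go.py 480,100,231 530.8,-440.2,231 530.8,-440.2,104
```

```text
480,100,231 total [-4.262e+02 -4.076e+02  3.000e-01] rows 14 each [-30.4 -29.1   0. ]
530.8,-440.2,231 total [-214.1 -498.6   -0. ] rows 13 each [-16.5 -38.4  -0. ]
530.8,-440.2,104 total [ -0.  -0. 127.] rows 3 each [-0.  -0.  42.3]
yaw 2.83 clock 1.35
```

```bash
python3 -m creep '[[-35,-33,0,0,0,0,85],[-35,-33,0,0,0,0,85],[-35,-33,0,0,0,0,85],[-35,-33,0,0,0,0,85],[-35,-33,0,0,0,0,85],[-35,-33,0,0,0,0,85],[-35,-33,0,0,0,0,85],[-35,-33,0,0,0,0,85],[-35,-33,0,0,0,0,85],[-35,-33,0,0,0,0,85],[-35,-33,0,0,0,0,85],[-35,-33,0,0,0,0,85]]'
python3 -m creep '[[-18,-41,0,0,0,0,85],[-18,-41,0,0,0,0,85],[-18,-41,0,0,0,0,85],[-18,-41,0,0,0,0,85],[-18,-41,0,0,0,0,85],[-18,-41,0,0,0,0,85],[-18,-41,0,0,0,0,85],[-18,-41,0,0,0,0,85],[-18,-41,0,0,0,0,85],[-18,-41,0,0,0,0,85]]'
python3 go.py 530.8,-440.2,231 530.8,-440.2,104
```

```text
clock: 2.55
eef_pos: [478.5, 111.2, 231.7]
tool_rot: [3.141, 0.001, 2.83]
force: [-0.2, 1.0, 0.3]
width: 85.1
gripper_force: 0.0
clock: 3.55
eef_pos: [523.2, -334.4, 231.4]
tool_rot: [3.141, 0.0, 2.83]
force: [1.0, -1.2, 0.0]
width: 84.8
gripper_force: 0.0
530.8,-440.2,231 total [-39.7 -98.4   0.4] rows 3 each [-13.2 -32.8   0.1]
530.8,-440.2,104 total [  0.  -0. 127.] rows 3 each [ 0.  -0.  42.3]
yaw 2.83 clock 3.55
```

```bash
python3 -m creep '[[-14,-33,0,0,0,0,85],[-13,-33,0,0,0,0,85],[-13,-33,0,0,0,0,85],[0,0,35,0,0,0,85],[0,0,35,0,0,0,85],[0,0,0,0,0,0,85],[0,0,0,0,0,0,85]]'
python3 go.py 530.8,-440.2,104
```

```text
clock: 4.25
eef_pos: [530.9, -438.8, 161.4]
tool_rot: [3.141, -0.001, 2.83]
force: [0.0, -0.8, 0.7]
width: 84.9
gripper_force: 0.0
530.8,-440.2,104 total [-0.4 -1.4 57.4] rows 2 each [-0.2 -0.7 28.7]
yaw 2.83 clock 4.25
```

```bash
python3 -m creep '[[-0.4,-1.4,20,0,0,0,85],[0,0,20,0,0,0,85],[0,0,10,0,0,0,85],[0,0,7,0,0,0,85],[0,0,0,0,0,0,85],[0,0,0,0,0,0,25],[0,0,0,0,0,0,25],[0,0,0,0,0,0,25],[0,0,0,0,0,0,25],[0,0,0,0,0,0,25],[0,0,0,0,0,0,25],[0,0,0,0,0,0,25]]'
```

```text
clock: 5.45
eef_pos: [531.3, -440.3, 105.1]
tool_rot: [3.141, 0.001, 2.83]
force: [-0.8, 2.5, 5.8]
width: 30.2
gripper_force: 59.3
```

```bash
python3 -m creep '[[0,0,-5,0,0,0,25],[0,0,-10,0,0,0,25],[0,0,-20,0,0,0,25],[0,0,-30,0,0,0,25],[0,0,-30,0,0,0,25],[0,0,0,0,0,0,25],[0,0,0,0,0,0,25]]'
python3 go.py 388.7,-274.3,200 388.7,-274.3,29
python3 - <<'E'
from m import *
im,W=shot('side','side1')
rep('weight',W,(531,-440),50,165,240)
rep('tin',W,(531,-440),55,80,96)
x,y=305,310
cv2.imwrite('pics/c1.png',cv2.resize(im[y-70:y+70,x-70:x+70],(560,560),interpolation=cv2.INTER_CUBIC))
E
```

```text
clock: 6.15
eef_pos: [530.8, -440.7, 199.8]
tool_rot: [-3.141, 0.001, 2.83]
force: [-0.1, 0.2, -2.3]
width: 29.7
gripper_force: 59.5
388.7,-274.3,200 total [186.3 114.8  -0.4] rows 5 each [37.3 23.  -0.1]
388.7,-274.3,29 total [2.00e-01 1.00e-01 1.71e+02] rows 4 each [ 0.   0.  42.7]
yaw 2.83 clock 6.15
weight 224 mean [ 529.4 -457.1] mid [ 530.6 -447.6] rect [ 530.3 -444.6] [53.4 27.8] 57.6 z 214.2
tin 453 mean [ 530.1 -443.5] mid [ 530.1 -440.2] rect [ 530.5 -440.3] [39.1 56. ] 75.3 z 91.4
```

View pics/c1.png

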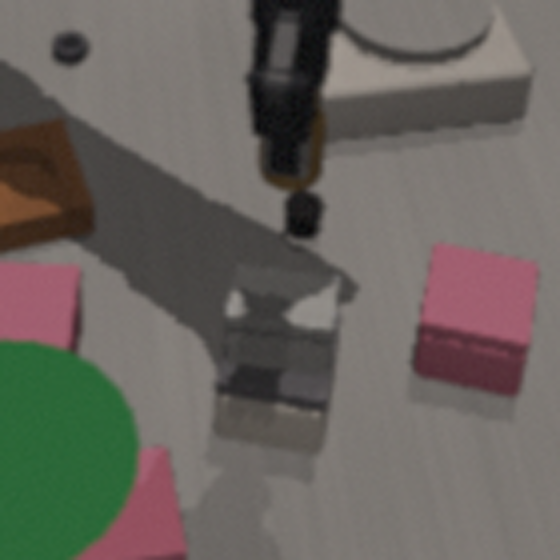

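The weight is held in the fingers (crop ~(290,160)) and the tin stayed put (~(285,300)).

```bash
python3 -m creep '[[15,9,0,0,0,0,25],[32,20,0,0,0,0,25],[32,20,0,0,0,0,25],[32,20,0,0,0,0,25],[32,20,0,0,0,0,25],[32,20,0,0,0,0,25],[11.3,5.8,15,0,0,0,25],[0,0,35,0,0,0,25],[0,0,40,0,0,0,25],[0,0,30,0,0,0,25],[0,0,10,0,0,0,25],[0,0,0,0,0,0,25]]'
python3 go.py 388.7,-274.3,28
```

```text
clock: 7.4
eef_pos: [387.3, -273.2, 67.7]
tool_rot: [3.14, -0.004, 2.83]
force: [-0.3, -0.2, -1.7]
width: 29.6
gripper_force: 59.8
388.7,-274.3,28 total [-1.8 -0.6 39.7] rows 1 each [-1.8 -0.6 39.7]
yaw 2.83 clock 7.4
```

```bash
python3 -m creep '[[-1,-0.6,10,0,0,0,25],[0,0,12,0,0,0,25],[0,0,8,0,0,0,25],[0,0,5,0,0,0,25],[0,0,2,0,0,0,25],[0,0,0,0,0,0,25],[0,0,0,0,0,0,25]]'
python3 -m creep '[[0,0,1,0,0,0,25],[0,0,1,0,0,0,25],[0,0,0,0,0,0,25]]'
```

```text
clock: 8.1
eef_pos: [389.6, -275.0, 32.5]
tool_rot: [-3.141, 0.0, 2.83]
force: [-0.1, 0.7, -2.8]
width: 29.9
gripper_force: 59.8
clock: 8.4
eef_pos: [389.5, -274.9, 30.3]
tool_rot: [-3.142, 0.0, 2.83]
force: [-1.0, 0.1, -1.7]
width: 29.6
gripper_force: 59.8
```

```bash
python3 -m creep '[[0,0,1,0,0,0,25],[0,0,0,0,0,0,25],[0,0,1,0,0,0,25],[0,0,0,0,0,0,25]]'
```

```text
clock: 8.8
eef_pos: [389.4, -274.9, 28.2]
tool_rot: [3.142, -0.0, 2.83]
force: [0.3, 0.1, -3.0]
width: 30.0
gripper_force: 59.8
```

```bash
python3 -m creep '[[0,0,1,0,0,0,25],[0,0,0,0,0,0,25],[0,0,0,0,0,0,25]]';python3 -m creep '[[0,0,0.5,0,0,0,25],[0,0,0,0,0,0,25],[0,0,0,0,0,0,25]]'
```

```text
clock: 9.1
eef_pos: [389.5, -274.9, 28.0]
tool_rot: [3.142, 0.0, 2.83]
force: [-1.0, 1.6, 6.8]
width: 29.9
gripper_force: 60.6
clock: 9.4
eef_pos: [389.6, -274.9, 27.9]
tool_rot: [3.142, 0.001, 2.83]
force: [-1.7, 1.2, 12.9]
width: 29.5
gripper_force: 61.2
```

```bash
python3 -m creep '[[0,0,-0.5,0,0,0,40],[0,0,0,0,0,0,50],[0,0,0,0,0,0,55],[0,0,0,0,0,0,60],[0,0,-10,0,0,0,60],[0,0,-25,0,0,0,70],[0,0,-40,0,0,0,85],[0,0,-40,0,0,0,85],[0,0,-40,0,0,0,85]]'
python3 go.py 465,-20,185 401.4,258.3,185 401.4,258.3,64
```

```text
clock: 10.3
eef_pos: [389.1, -274.7, 184.4]
tool_rot: [3.142, -0.0, 2.83]
force: [1.5, -0.6, 0.1]
width: 85.0
gripper_force: 0.0
465,-20,185 total [  5.9 265.7  -0.6] rows 6 each [ 1.  44.3 -0.1]
401.4,258.3,185 total [145.9 245.4   0. ] rows 7 each [20.8 35.1  0. ]
401.4,258.3,64 total [ -0.  -0. 121.] rows 3 each [-0.  -0.  40.3]
yaw 2.83 clock 10.3
```

```bash
python3 -m creep '[[1,44,0,0,0,0,85],[1,44,0,0,0,0,85],[1,44,0,0,0,0,85],[1,44,0,0,0,0,85],[1,45,0,0,0,0,85],[1,45,0,0,0,0,85],[20,35,0,0,0,0,85],[20,35,0,0,0,0,85],[20,35,0,0,0,0,85],[20,35,0,0,0,0,85],[20,35,0,0,0,0,85],[20,35,0,0,0,0,85]]'
python3 -m creep '[[26,35,0,0,0,0,85],[0,0,30,0,0,0,85],[0,0,30,0,0,0,85],[0,0,10,0,0,0,85],[0,0,0,0,0,0,85],[0,0,0,0,0,0,85]]'
python3 go.py 401.4,258.3,64
python3 - <<'E'
from m import *
im,W=shot('side','side2')
rep('weight',W,(389,-275),30,45,90)
rep('head',W,(389,-275),30,56,90)
rep('jar',W,(400,250),40,86,110)
E
```

```text
clock: 11.5
eef_pos: [414.9, 218.3, 183.0]
tool_rot: [3.141, 0.0, 2.83]
force: [0.8, -0.1, 0.4]
width: 84.8
gripper_force: 0.0
clock: 12.1
eef_pos: [402.3, 257.9, 113.2]
tool_rot: [3.141, 0.001, 2.829]
force: [-0.2, -0.0, 0.2]
width: 85.5
gripper_force: 0.0
401.4,258.3,64 total [ 1.   0.1 49.2] rows 2 each [ 0.5  0.  24.6]
yaw 2.829 clock 12.1
weight 135 mean [ 389.4 -280.4] mid [ 389.1 -278.4] rect [ 389.1 -278.4] [27.6 27.4] 89.1 z 60.9
head 75 mean [ 389.6 -278.4] mid [ 389.8 -276.3] rect [ 390.  -276.4] [23.3 22.3] 86.5 z 66.0
jar 87 mean [400.6 254.7] mid [400.3 256.9] rect [402.4 256.4] [48.2 44.4] 40.8 z 91.3
```

```bash
python3 -m creep '[[0.5,0,15,0,0,0,85],[0,0,15,0,0,0,85],[0,0,12,0,0,0,85],[0,0,7,0,0,0,85],[0,0,0,0,0,0,85],[0,0,0,0,0,0,40],[0,0,0,0,0,0,40],[0,0,0,0,0,0,40],[0,0,0,0,0,0,40],[0,0,0,0,0,0,40],[0,0,0,0,0,0,40]]'
python3 -m creep '[[0,0,-5,0,0,0,40],[0,0,-10,0,0,0,40],[0,0,-25,0,0,0,40],[0,0,-30,0,0,0,40],[0,0,-20,0,0,0,40],[0,0,0,0,0,0,40]]'
python3 go.py 540,439,150 540,439,17
python3 - <<'E'
from m import *
im,W=shot('top','top3')
rep('dye',W,(401,250),50,40,60)
im,W=shot('side','side3')
rep('dye',W,(401,250),50,44,60)
E
```

```text
clock: 13.25
eef_pos: [401.5, 258.5, 64.2]
tool_rot: [3.14, 0.001, 2.83]
force: [-0.7, 0.3, 6.1]
width: 46.1
gripper_force: 60.9
clock: 13.85
eef_pos: [402.7, 259.3, 156.3]
tool_rot: [3.137, 0.003, 2.83]
force: [0.4, 0.0, -1.1]
width: 46.6
gripper_force: 61.7
540,439,150 total [-75.5 213.2   7.6] rows 6 each [-12.6  35.5   1.3]
540,439,17 total [  0.5  -0.7 133. ] rows 3 each [ 0.2 -0.2 44.3]
yaw 2.83 clock 13.85
dye 159 mean [400.1 247.3] mid [402.1 252.8] rect [400.3 250. ] [49.  61.4] 73.8 z 49.3
dye 152 mean [401.  251.2] mid [399.9 254.8] rect [402.1 253.1] [61.2 64.7] 21.8 z 51.6
```

```bash
python3 -m creep '[[-5,18,0,0,0,0,40],[-14,38,0,0,0,0,40],[-14,38,0,0,0,0,40],[-14,38,0,0,0,0,40],[-14,38,0,0,0,0,40],[-9.5,28,0,0,0,0,40],[-4,15.2,20,0,0,0,40],[0,0,35,0,0,0,40],[0,0,30,0,0,0,40],[0,0,15,0,0,0,40],[0,0,0,0,0,0,40]]'
python3 go.py 540,439,18
```

```text
clock: 15.05
eef_pos: [535.2, 436.4, 49.5]
tool_rot: [-3.136, -0.004, 2.83]
force: [0.3, 0.2, -0.9]
width: 46.2
gripper_force: 61.8
540,439,18 total [-3.9  4.1 31.5] rows 1 each [-3.9  4.1 31.5]
yaw 2.83 clock 15.05
```

```bash
python3 -m creep '[[0,0,12,0,0,0,40],[0,0,12,0,0,0,40],[0,0,6,0,0,0,40],[0,0,3,0,0,0,40],[0,0,0,0,0,0,40],[0,0,0,0,0,0,40]]'
```

```text
clock: 15.65
eef_pos: [537.7, 438.5, 20.8]
tool_rot: [3.141, 0.0, 2.83]
force: [0.2, -0.6, -0.8]
width: 46.2
gripper_force: 61.8
```

```bash
python3 -m creep '[[0,0,2,0,0,0,40],[0,0,0,0,0,0,40],[0,0,1,0,0,0,40],[0,0,0,0,0,0,40],[0,0,0,0,0,0,40]]';python3 -m creep '[[0,0,0.6,0,0,0,40],[0,0,0,0,0,0,40],[0,0,0,0,0,0,40]]'
```

```text
clock: 16.15
eef_pos: [537.5, 438.3, 17.4]
tool_rot: [3.141, 0.0, 2.83]
force: [0.1, -0.0, -1.2]
width: 46.4
gripper_force: 61.9
clock: 16.45
eef_pos: [537.5, 438.4, 17.3]
tool_rot: [3.141, 0.0, 2.83]
force: [-1.6, -1.4, 4.8]
width: 46.2
gripper_force: 62.2
```

Contact. I release and lift clear, then go to the tin.

```bash
python3 -m creep '[[0,0,0,0,0,0,55],[0,0,0,0,0,0,60],[0,0,0,0,0,0,62],[0,0,-10,0,0,0,62],[0,0,-25,0,0,0,70],[0,0,-40,0,0,0,85],[0,0,-40,0,0,0,85],[0,0,-45,0,0,0,85],[0,0,0,0,0,0,85]]'
python3 - <<'E'
from m import *
im,W=shot('side','side4')
rep('jar',W,(538,438),35,36,60)
E
python3 go.py 500,50,178 530.8,-440,178 530.8,-440,60
```

```text
clock: 17.35
eef_pos: [541.4, 441.0, 185.0]
tool_rot: [3.13, 0.008, 2.83]
force: [-0.2, 0.6, 1.2]
width: 85.1
gripper_force: 0.0
jar 70 mean [535.2 432.2] mid [536.1 434.5] rect [535.9 433.6] [47.8 43.8] 85.6 z 43.8
500,50,178 total [ -81.9 -383.2    1.2] rows 9 each [ -9.1 -42.6   0.1]
530.8,-440,178 total [-179.7 -456.9   -2.5] rows 11 each [-16.3 -41.5  -0.2]
530.8,-440,60 total [  0.5  -0.9 118. ] rows 3 each [ 0.2 -0.3 39.3]
yaw 2.83 clock 17.4
```

```bash
python3 -m creep '[[-9,-42,0,0,0,0,85],[-9,-42,0,0,0,0,85],[-9,-42,0,0,0,0,85],[-9,-42,0,0,0,0,85],[-9,-42,0,0,0,0,85],[-9,-42,0,0,0,0,85],[-9,-42,0,0,0,0,85],[-9,-42,0,0,0,0,85],[-9,-42,0,0,0,0,85],[-16,-41,0,0,0,0,85],[-16,-41,0,0,0,0,85],[-16,-41,0,0,0,0,85]]'
python3 -m creep '[[-16,-41,0,0,0,0,85],[-16,-41,0,0,0,0,85],[-16,-41,0,0,0,0,85],[-16,-41,0,0,0,0,85],[-16,-41,0,0,0,0,85],[-16,-41,0,0,0,0,85],[-16,-41,0,0,0,0,85],[-12,-34,0,0,0,-0.04,85],[0,0,0,0,0,0,85],[0,0,0,0,0,0,85],[0,0,0,0,0,0,85]]'
python3 go.py 530.8,-440,60
python3 - <<'E'
from m import *
im,W=shot('side','side5')
rep('tin',W,(531,-440),40,82,96)
E
```

```text
clock: 18.6
eef_pos: [505.7, -79.7, 176.2]
tool_rot: [-3.141, -0.001, 2.83]
force: [0.8, 1.3, -0.5]
width: 85.3
gripper_force: 0.0
clock: 19.7
eef_pos: [526.2, -419.7, 175.9]
tool_rot: [3.14, -0.002, 2.871]
force: [0.7, 0.1, -1.2]
width: 85.0
gripper_force: 0.0
530.8,-440,60 total [-10.1 -18.6 115.9] rows 3 each [-3.4 -6.2 38.6]
yaw 2.871 clock 19.7
tin 435 mean [ 530.  -442.9] mid [ 530.3 -441. ] rect [ 530.6 -440.2] [38.7 55.9] 75.3 z 91.3
```

```bash
python3 -m creep '[[-9.7,-18.4,0,0,0,0,85],[0,0,25,0,0,0,85],[0,0,30,0,0,0,85],[0,0,25,0,0,0,85],[0,0,0,0,0,0,85],[0,0,0,0,0,0,85]]'
python3 go.py 530.8,-440,60
```

```text
clock: 20.35
eef_pos: [531.1, -440.9, 97.0]
tool_rot: [3.141, -0.0, 2.871]
force: [-0.4, -0.4, 0.6]
width: 85.0
gripper_force: 0.0
530.8,-440,60 total [ 0.5  0.8 37. ] rows 1 each [ 0.5  0.8 37. ]
yaw 2.871 clock 20.35
```

```bash
python3 -m creep '[[0,0.6,15,0,0,0,85],[0,0,13,0,0,0,85],[0,0,7,0,0,0,85],[0,0,0,0,0,0,85],[0,0,0,0,0,0,30],[0,0,0,0,0,0,30],[0,0,0,0,0,0,30],[0,0,0,0,0,0,30],[0,0,0,0,0,0,30],[0,0,0,0,0,0,30],[0,0,0,0,0,0,30]]'
python3 -m creep '[[0,0,-5,0,0,0,30],[0,0,-10,0,0,0,30],[0,0,-25,0,0,0,30],[0,0,-30,0,0,0,30],[0,0,-30,0,0,0,30],[0,0,0,0,0,0,30],[0,0,0,0,0,0,30]]'
```

```text
clock: 21.45
eef_pos: [531.1, -441.8, 62.4]
tool_rot: [-3.141, 0.001, 2.87]
force: [0.2, 0.4, 6.0]
width: 35.0
gripper_force: 61.0
clock: 22.15
eef_pos: [530.6, -441.5, 162.5]
tool_rot: [-3.141, 0.001, 2.87]
force: [-1.1, 0.8, -2.2]
width: 35.0
gripper_force: 60.5
```

```bash
python3 go.py 466,16,162
python3 - <<'E'
from m import *
im,W=shot('side','side6')
rep('pot',W,(530,-440),50,44,60)
im,W=shot('top','top6')
rep('pot',W,(530,-440),50,42,60)
E
```

```text
466,16,162 total [1.851e+02 4.234e+02 2.000e-01] rows 11 each [16.8 38.5  0. ]
yaw 2.87 clock 22.15
pot 677 mean [ 529.2 -443.4] mid [ 529.9 -440.8] rect [ 529.7 -440. ] [61.9 60.2] 72.7 z 51.5
pot 346 mean [ 526.6 -432.2] mid [ 530.  -434.5] rect [ 530.4 -439.3] [61.6 61. ] 72.9 z 49.1
```

```bash
python3 -m creep '[[8,18,0,0,0,0,30],[17,39,0,0,0,0,30],[17,39,0,0,0,0,30],[17,39,0,0,0,0,30],[17,39,0,0,0,0,30],[17,39,0,0,0,0,30],[17,39,0,0,0,0,30],[17,39,0,0,0,0,30],[17,39,0,0,0,0,30],[17,39,0,0,0,0,30],[16,36,0,0,0,0,30],[8,18,0,0,0,0,30]]'
python3 -m creep '[[0,0,0,0,0,-0.1,30],[0,0,0,0,0,-0.14,30],[0,0,0,0,0,-0.14,30],[0,0,0,0,0,-0.14,30],[0,0,0,0,0,-0.14,30],[0,0,0,0,0,-0.124,30],[0,0,20,0,0,-0.09,30],[0,0,35,0,0,0,30],[0,0,30,0,0,0,30],[0,0,0,0,0,0,30],[0,0,0,0,0,0,30]]'
python3 go.py 466,16,16.5
```

```text
clock: 23.45
eef_pos: [464.1, 19.6, 160.7]
tool_rot: [3.141, -0.004, 2.874]
force: [-0.2, -0.6, -0.7]
width: 35.2
gripper_force: 60.5
clock: 24.55
eef_pos: [465.1, 15.7, 76.2]
tool_rot: [3.14, -0.002, -2.539]
force: [0.0, -0.1, -1.1]
width: 35.1
gripper_force: 60.4
466,16,16.5 total [-1.1 -0.3 59.7] rows 2 each [-0.5 -0.2 29.9]
yaw -2.539 clock 24.55
```

```bash
python3 -m creep '[[-1,0,15,0,0,0,30],[0,0,18,0,0,0,30],[0,0,12,0,0,0,30],[0,0,7,0,0,0,30],[0,0,4,0,0,0,30],[0,0,0,0,0,0,30],[0,0,0,0,0,0,30],[0,0,0,0,0,0,30]]'
python3 -m creep '[[0,0,1,0,0,0,30],[0,0,0,0,0,0,30],[0,0,1,0,0,0,30],[0,0,0,0,0,0,30],[0,0,0,0,0,0,30]]'
```

```text
clock: 25.35
eef_pos: [467.2, 16.2, 21.2]
tool_rot: [-3.141, 0.001, -2.54]
force: [-0.2, -0.7, -1.5]
width: 35.1
gripper_force: 60.4
clock: 25.85
eef_pos: [466.8, 16.3, 18.7]
tool_rot: [3.141, -0.0, -2.539]
force: [-0.1, 0.1, -1.8]
width: 34.9
gripper_force: 60.4
```

```bash
python3 -m creep '[[0,0,1.5,0,0,0,30],[0,0,0,0,0,0,30],[0,0,0,0,0,0,30]]'
python3 -m creep '[[0,0,1,0,0,0,30],[0,0,0,0,0,0,30],[0,0,0,0,0,0,30]]'
```

```text
clock: 26.15
eef_pos: [466.8, 16.2, 17.2]
tool_rot: [3.141, -0.0, -2.539]
force: [0.3, -0.2, -0.4]
width: 35.2
gripper_force: 60.4
clock: 26.45
eef_pos: [466.8, 16.3, 16.3]
tool_rot: [-3.142, 0.0, -2.539]
force: [0.3, -0.1, 1.9]
width: 35.4
gripper_force: 60.8
```

Run:
```python
from m import *
im,W=shot('side','side7'); 
x,y=263,205
cv2.imwrite('pics/c7.png',cv2.resize(im[y-40:y+40,x-40:x+40],(400,400),interpolation=cv2.INTER_CUBIC))
print(read_state()['force'],read_state()['eef_pos'])
```

```text
[-0.00868658  0.25020287  2.72338885] [466.89080555  16.26473683  16.35050353]
```

View pics/c7.png

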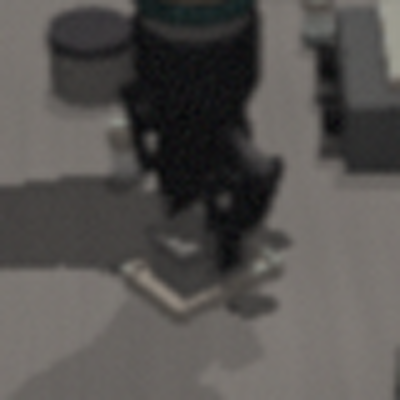

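The tin sits inside the rim (crop ~(185,260)), and contact is felt. Release it.

```bash
python3 -m creep '[[0,0,0,0,0,0,45],[0,0,0,0,0,0,50],[0,0,0,0,0,0,52],[0,0,-10,0,0,0,55],[0,0,-25,0,0,0,70],[0,0,-40,0,0,0,85],[0,0,-40,0,0,0,85],[0,0,-25,0,0,0,85]]'
python3 -m creep '[[0,0,0,0,0,0.1,85],[0,0,0,0,0,0.14,85],[0,0,0,0,0,0.14,85],[0,0,0,0,0,0.14,85],[0,0,0,0,0,0.14,85],[0,0,0,0,0,0.14,85],[0,0,0,0,0,0.1,85],[0,0,0,0,0,0,85],[0,0,0,0,0,0,85]]'
python3 go.py 530,-440,157 530,-440,12
python3 - <<'E'
from m import *
for n in ('top','side'):
    im,W=shot(n,n+'8'); rep('tin',W,(467,16),40,34,60)
E
```

```text
clock: 27.3
eef_pos: [467.5, 16.3, 159.4]
tool_rot: [-3.14, 0.003, -2.539]
force: [1.1, 0.5, -0.2]
width: 85.2
gripper_force: 0.0
clock: 28.2
eef_pos: [466.7, 16.4, 156.6]
tool_rot: [3.141, 0.0, 2.847]
force: [-0.7, -0.6, 0.4]
width: 85.0
gripper_force: 0.0
530,-440,157 total [-1.933e+02 -4.183e+02 -4.000e-01] rows 11 each [-17.6 -38.   -0. ]
530,-440,12 total [  0.  -0. 145.] rows 4 each [ 0.  -0.  36.2]
yaw 2.847 clock 28.2
tin few 0
tin 185 mean [466.2  10.3] mid [466.2  15.3] rect [466.1  15.2] [57.6 39.5] 33.4 z 44.8
```

```bash
python3 -m creep '[[-17,-37,0,0,0,0,85],[-17,-37,0,0,0,0,85],[-17,-37,0,0,0,0,85],[-17,-37,0,0,0,0,85],[-17,-37,0,0,0,0,85],[-17,-37,0,0,0,0,85],[-17,-37,0,0,0,0,85],[-17,-37,0,0,0,0,85],[-17,-37,0,0,0,0,85],[-17,-37,0,0,0,0,85],[-16,-36,0,0,0,0,85],[-7.3,-12.3,0,0,0,0,85]]'
python3 -m creep '[[0,0,25,0,0,0,85],[0,0,30,0,0,0,85],[0,0,20,0,0,0,85],[0,0,0,0,0,0,85],[0,0,0,0,0,0,85],[0,0,0,0,0,0,85]]'
python3 go.py 530,-440,12
```

```text
clock: 29.5
eef_pos: [526.9, -446.3, 155.8]
tool_rot: [-3.138, 0.0, 2.839]
force: [-1.1, -0.3, 0.1]
width: 84.8
gripper_force: 0.0
clock: 30.1
eef_pos: [529.7, -441.1, 82.7]
tool_rot: [-3.141, 0.002, 2.844]
force: [-0.3, -0.1, -0.4]
width: 85.2
gripper_force: 0.0
530,-440,12 total [ 0.2  1.2 70.7] rows 2 each [ 0.1  0.6 35.4]
yaw 2.844 clock 30.1
```

```bash
python3 -m creep '[[0,1,15,0,0,0,85],[0,0,20,0,0,0,85],[0,0,20,0,0,0,85],[0,0,10,0,0,0,85],[0,0,5,0,0,0,85],[0,0,0,0,0,0,85],[0,0,0,0,0,0,85]]'
python3 -m creep '[[0,0,0,0,0,0,55],[0,0,0,0,0,0,55],[0,0,0,0,0,0,55],[0,0,0,0,0,0,55],[0,0,0,0,0,0,55],[0,0,0,0,0,0,55]]'
python3 -m creep '[[0,0,-5,0,0,0,55],[0,0,-15,0,0,0,55],[0,0,-30,0,0,0,55],[0,0,-35,0,0,0,55],[0,0,-40,0,0,0,55],[0,0,-25,0,0,0,55],[0,0,0,0,0,0,55],[0,0,0,0,0,0,55]]'
python3 go.py 661.3,-168.3,162 661.3,-168.3,75
```

```text
clock: 30.8
eef_pos: [529.7, -439.8, 11.9]
tool_rot: [-3.141, 0.001, 2.844]
force: [-0.5, 0.7, 0.5]
width: 85.0
gripper_force: 0.0
clock: 31.4
eef_pos: [529.9, -439.9, 12.3]
tool_rot: [-3.141, 0.002, 2.844]
force: [-0.5, -0.4, 6.7]
width: 58.9
gripper_force: 66.2
clock: 32.2
eef_pos: [528.8, -439.2, 161.5]
tool_rot: [-3.141, -0.0, 2.844]
force: [-0.1, 0.2, -3.1]
width: 59.7
gripper_force: 65.6
661.3,-168.3,162 total [-47.2 297.9  -0.6] rows 7 each [-6.7 42.6 -0.1]
661.3,-168.3,75 total [-0.  0. 87.] rows 2 each [-0.   0.  43.5]
yaw 2.844 clock 32.2
```

```bash
python3 -m creep '[[-3,18,0,0,0,0,55],[-6,38,0,0,0,0,55],[-6,40,0,0,0,0,55],[-6,40,0,0,0,0,55],[-6,40,0,0,0,0,55],[-6,40,0,0,0,0,55],[-6,40,0,0,0,0,55],[-5,28,0,0,0,0,55],[-3.5,14,0,0,0,0,55],[0,0,0,0,0,0,55],[0,0,0,0,0,0,55],[0,0,0,0,0,0,55]]'
python3 -m creep '[[0,0,20,0,0,0,55],[0,0,30,0,0,0,55],[0,0,18,0,0,0,55],[0,0,8,0,0,0,55],[0,0,0,0,0,0,55],[0,0,0,0,0,0,55]]'
python3 go.py 661.3,-168.3,72
```

```text
clock: 33.4
eef_pos: [660.6, -171.6, 160.7]
tool_rot: [-3.139, -0.001, 2.84]
force: [-0.5, -0.3, -1.9]
width: 59.4
gripper_force: 65.5
clock: 34.0
eef_pos: [662.5, -169.6, 86.1]
tool_rot: [-3.141, 0.002, 2.842]
force: [0.5, -0.6, -2.2]
width: 59.4
gripper_force: 65.5
661.3,-168.3,72 total [ 1.5  0.9 14.1] rows 1 each [ 1.5  0.9 14.1]
yaw 2.842 clock 34.0
```

```bash
python3 -m creep '[[1.2,0.7,5,0,0,0,55],[0,0,4,0,0,0,55],[0,0,2,0,0,0,55],[0,0,0,0,0,0,55],[0,0,0,0,0,0,55],[0,0,1,0,0,0,55],[0,0,0,0,0,0,55],[0,0,0,0,0,0,55]]'
python3 -m creep '[[0,0,1,0,0,0,55],[0,0,0,0,0,0,55],[0,0,0,0,0,0,55]]'
```

```text
clock: 34.8
eef_pos: [661.1, -167.5, 73.2]
tool_rot: [-3.142, 0.0, 2.844]
force: [0.5, -0.2, -2.7]
width: 59.1
gripper_force: 65.5
clock: 35.1
eef_pos: [661.2, -167.5, 72.4]
tool_rot: [3.142, 0.0, 2.844]
force: [-0.7, 0.8, -1.2]
width: 59.8
gripper_force: 65.7
```

```bash
python3 -m creep '[[0,0,0.5,0,0,0,55],[0,0,0,0,0,0,55],[0,0,0,0,0,0,55]]'
```

```text
clock: 35.4
eef_pos: [661.2, -167.5, 72.3]
tool_rot: [3.142, 0.0, 2.844]
force: [-1.9, 0.5, 4.6]
width: 59.5
gripper_force: 66.1
```

```bash
python3 -m creep '[[0,0,0,0,0,0,75],[0,0,0,0,0,0,85],[0,0,0,0,0,0,85],[0,0,0,0,0,0,85],[0,0,-10,0,0,0,85],[0,0,-30,0,0,0,85],[0,0,-40,0,0,0,85],[0,0,-20,0,0,0,85],[0,0,0,0,0,0,85],[0,0,0,0,0,0,85]]'
python3 - <<'E'
from m import *
for n in ('top','side'):
    im,W=shot(n,n+'9'); rep('dye',W,(402,253),50,42,60); rep('pot',W,(661,-168),50,102,120)
    p=band(W,(402,253),45,45 if n=='top' else 47,60)[:,:2].astype(np.float32); print(cv2.minEnclosingCircle(p))
E
python3 go.py 402,253,172 402,253,12
```

```text
clock: 36.4
eef_pos: [661.1, -167.5, 172.4]
tool_rot: [3.142, 0.001, 2.844]
force: [-0.9, 0.2, -0.8]
width: 85.0
gripper_force: 0.0
dye 373 mean [401.7 256.3] mid [401.9 256.1] rect [402. 256.] [61.  57.4] 88.0 z 49.2
pot 46 mean [ 659.7 -140.1] mid [ 666.4 -139.1] rect [ 666.4 -143. ] [ 9.4 52.6] 74.3 z 108.9
((402.3414306640625, 256.76763916015625), 31.395587921142578)
dye 157 mean [400.9 250.9] mid [400.  256.7] rect [401.1 256. ] [64.5 60. ] 70.8 z 51.3
pot 372 mean [ 659.7 -174.2] mid [ 660.8 -170.5] rect [ 660.8 -169.8] [64.6 59.4] 73.6 z 111.5
((402.7713623046875, 256.4646911621094), 33.319393157958984)
402,253,172 total [370.  326.   -0.6] rows 11 each [33.6 29.6 -0.1]
402,253,12 total [ -0.4   0.  160. ] rows 4 each [-0.1  0.  40. ]
yaw 2.844 clock 36.5
```

```bash
python3 -m creep '[[33,30,0,0,0,0,85],[34,30,0,0,0,0,85],[34,30,0,0,0,0,85],[34,30,0,0,0,0,85],[34,30,0,0,0,0,85],[34,30,0,0,0,0,85],[34,30,0,0,0,0,85],[34,30,0,0,0,0,85],[34,30,0,0,0,0,85],[34,30,0,0,0,0,85],[32.2,29,0,0,0,0,85]]'
python3 -m creep '[[0,0,25,0,0,0,85],[0,0,35,0,0,0,85],[0,0,25,0,0,0,85],[0,0,0,0,0,0,85],[0,0,0,0,0,0,85],[0,0,0,0,0,0,85]]'
python3 go.py 401.7,256.2,12
```

```text
clock: 37.6
eef_pos: [400.7, 257.1, 170.8]
tool_rot: [-3.14, -0.002, 2.844]
force: [0.1, 1.1, -0.7]
width: 85.1
gripper_force: 0.0
clock: 38.2
eef_pos: [403.3, 256.3, 87.5]
tool_rot: [3.14, 0.001, 2.843]
force: [-0.2, -0.3, 0.8]
width: 85.0
gripper_force: 0.0
401.7,256.2,12 total [ 1.6 -0.6 75.5] rows 2 each [ 0.8 -0.3 37.8]
yaw 2.843 clock 38.2
```

```bash
python3 -m creep '[[1,-0.4,15,0,0,0,85],[0,0,22,0,0,0,85],[0,0,20,0,0,0,85],[0,0,12,0,0,0,85],[0,0,6,0,0,0,85],[0,0,0,0,0,0,85],[0,0,0,0,0,0,85]]'
python3 -m creep '[[0,0,0,0,0,0,55],[0,0,0,0,0,0,55],[0,0,0,0,0,0,55],[0,0,0,0,0,0,55],[0,0,0,0,0,0,55],[0,0,0,0,0,0,55]]'
python3 -m creep '[[0,0,-5,0,0,0,55],[0,0,-15,0,0,0,55],[0,0,-30,0,0,0,55],[0,0,-40,0,0,0,55],[0,0,-40,0,0,0,55],[0,0,-30,0,0,0,55],[0,0,0,0,0,0,55],[0,0,0,0,0,0,55]]'
python3 go.py 658.8,187.6,172 658.8,187.6,82
```

```text
clock: 38.9
eef_pos: [402.2, 256.1, 12.4]
tool_rot: [3.14, 0.0, 2.843]
force: [0.7, -0.3, -0.2]
width: 85.0
gripper_force: 0.0
clock: 39.5
eef_pos: [402.4, 256.6, 12.8]
tool_rot: [3.14, 0.002, 2.844]
force: [-0.1, -0.1, 7.4]
width: 60.8
gripper_force: 63.9
clock: 40.3
eef_pos: [401.4, 255.6, 171.9]
tool_rot: [3.141, 0.0, 2.844]
force: [-0.5, -1.3, -3.3]
width: 61.0
gripper_force: 66.1
658.8,187.6,172 total [-266.    10.6    0. ] rows 6 each [-44.3   1.8   0. ]
658.8,187.6,82 total [ 0. -0. 90.] rows 2 each [ 0. -0. 45.]
yaw 2.844 clock 40.3
```

```bash
python3 -m creep '[[-16,1,0,0,0,0,55],[-36,1.5,0,0,0,0,55],[-40,1.5,0,0,0,0,55],[-40,1.5,0,0,0,0,55],[-40,1.5,0,0,0,0,55],[-40,1.5,0,0,0,0,55],[-34,1,0,0,0,0,55],[-20,1,0,0,0,0,55],[0,0,0,0,0,0,55],[0,0,0,0,0,0,55],[0,0,0,0,0,0,55]]'
python3 -m creep '[[0,0,20,0,0,0,55],[0,0,30,0,0,0,55],[0,0,18,0,0,0,55],[0,0,8,0,0,0,55],[0,0,0,0,0,0,55],[0,0,0,0,0,0,55]]'
python3 go.py 658.8,187.6,82
```

```text
clock: 41.4
eef_pos: [657.5, 188.2, 170.1]
tool_rot: [-3.14, -0.003, 2.845]
force: [0.1, -0.1, -2.6]
width: 60.7
gripper_force: 66.0
clock: 42.0
eef_pos: [659.4, 188.5, 96.6]
tool_rot: [3.141, 0.001, 2.844]
force: [-0.3, -0.2, -2.2]
width: 61.1
gripper_force: 66.0
658.8,187.6,82 total [ 0.3 -1.1 14.6] rows 1 each [ 0.3 -1.1 14.6]
yaw 2.844 clock 42.0
```

```bash
python3 -m creep '[[0,-0.4,5,0,0,0,55],[0,0,4,0,0,0,55],[0,0,2,0,0,0,55],[0,0,0,0,0,0,55],[0,0,0,0,0,0,55],[0,0,1,0,0,0,55],[0,0,0,0,0,0,55],[0,0,0,0,0,0,55]]'
python3 -m creep '[[0,0,0.8,0,0,0,55],[0,0,0,0,0,0,55],[0,0,0,0,0,0,55]]'
```

```text
clock: 42.8
eef_pos: [658.9, 187.5, 83.7]
tool_rot: [-3.142, -0.0, 2.844]
force: [0.8, 0.1, -2.5]
width: 61.0
gripper_force: 66.0
clock: 43.1
eef_pos: [659.0, 187.6, 83.0]
tool_rot: [3.141, 0.0, 2.844]
force: [-0.3, 0.3, -1.9]
width: 60.8
gripper_force: 66.2
```

```bash
python3 -m creep '[[0,0,0.6,0,0,0,55],[0,0,0,0,0,0,55],[0,0,0,0,0,0,55]]'; python3 -m creep '[[0,0,0.4,0,0,0,55],[0,0,0,0,0,0,55],[0,0,0,0,0,0,55]]'
```

```text
clock: 43.4
eef_pos: [659.0, 187.6, 82.9]
tool_rot: [3.141, 0.0, 2.844]
force: [-1.8, -1.0, 4.7]
width: 60.6
gripper_force: 66.6
clock: 43.7
eef_pos: [659.0, 187.6, 82.9]
tool_rot: [3.141, 0.0, 2.844]
force: [-3.5, -2.3, 7.2]
width: 60.6
gripper_force: 67.1
```

Release, lift, move away and check everything.

```bash
python3 -m creep '[[0,0,-0.4,0,0,0,75],[0,0,0,0,0,0,85],[0,0,0,0,0,0,85],[0,0,0,0,0,0,85],[0,0,-10,0,0,0,85],[0,0,-30,0,0,0,85],[0,0,-40,0,0,0,85],[0,0,-30,0,0,0,85]]'
python3 -m creep '[[40,0,-5,0,0,0,85],[40,0,-5,0,0,0,85],[40,15,-5,0,0,0,85],[40,15,0,0,0,0,85],[40,15,0,0,0,0,85],[30,10,0,0,0,0,85],[0,0,0,0,0,0,85],[0,0,0,0,0,0,85]]'
python3 - <<'E'
from m import *
for n in ('top','side'):
    im,W=shot(n,n+'F'); print(n)
    rep('weight head',W,(389,-275),28,56,90); rep('hole/block',W,(389,-274),60,18,32)
    rep('jar',W,(538,438),40,36,60); rep('tin',W,(466,16),40,36,60)
    rep('powder',W,(661,-168),50,103,125); rep('dye',W,(659,188),50,113,135)
    rep('pan',W,(661,-168),75,56,68); rep('plate',W,(659,188),80,65,76)
def c(n,x,y,s,k=260):
    im=cv2.imread(f'pics/{n}F.png'); return cv2.resize(im[y-s:y+s,x-s:x+s],(k,k),interpolation=cv2.INTER_CUBIC)
cv2.imwrite('pics/fin.png',np.vstack([np.hstack([c('top',363,254,28),c('top',122,209,28),c('top',262,229,28)]),np.hstack([c('top',325,160,35),c('top',203,165,35),c('side',263,215,35)])]))
E
```

```text
clock: 44.5
eef_pos: [659.6, 187.9, 195.2]
tool_rot: [3.14, 0.002, 2.844]
force: [0.6, 0.6, 0.8]
width: 84.9
gripper_force: 0.0
clock: 45.3
eef_pos: [455.2, 308.2, 208.2]
tool_rot: [3.141, 0.001, 2.846]
force: [-0.2, -1.2, 0.5]
width: 84.9
gripper_force: 0.0
top
weight head 58 mean [ 389.2 -274.1] mid [ 389.7 -274.3] rect [ 389.7 -274.2] [21.9 19.8] 85.5 z 63.8
hole/block 556 mean [ 388.7 -273.9] mid [ 388.  -273.8] rect [ 388.7 -274. ] [80.5 81.4] 12.2 z 24.2
jar few 1
tin 245 mean [467.3  16.3] mid [467.2  17. ] rect [467.5  16.3] [56.9 35.9] 34.4 z 43.3
powder 450 mean [ 661.8 -168. ] mid [ 662.6 -167. ] rect [ 662.6 -168.1] [59.9 62. ] 73.0 z 109.4
dye 367 mean [658.1 186.5] mid [657.9 185.9] rect [658.6 186.7] [59.6 59.3] 30.2 z 119.7
pan 522 mean [ 653.9 -163.6] mid [ 661.8 -167.7] rect [ 661.8 -167.8] [107.2 108.7] 89.0 z 59.8
plate 901 mean [654.6 185.1] mid [650.2 187.6] rect [650.3 187.8] [108.5 129.7] 86.7 z 69.9
side
weight head 75 mean [ 389.6 -278.1] mid [ 389.9 -276.5] rect [ 389.8 -276.3] [22.7 22.6] 77.5 z 65.8
hole/block 621 mean [ 388.8 -283.6] mid [ 389.2 -273.9] rect [ 388.6 -274.8] [80.1 84.3] 12.4 z 26.5
jar 72 mean [535.1 430.6] mid [536.2 434.1] rect [535.9 433.3] [45.6 45.3] 78.3 z 44.4
tin 178 mean [465.7  10.4] mid [466.2  14.5] rect [465.8  14.2] [61.1 38.6] 34.9 z 45.0
powder 362 mean [ 659.8 -173.6] mid [ 660.4 -170.3] rect [ 660.9 -169.4] [63.7 59.4] 73.9 z 111.4
dye 166 mean [655.3 181.4] mid [656.1 185.6] rect [657.4 184.2] [60.7 60.3] 30.5 z 121.2
pan 463 mean [ 656.2 -185.3] mid [ 661.1 -171.6] rect [ 659. -175.] [ 99.2 108.4] 77.0 z 61.6
plate 378 mean [654.7 168.2] mid [656.9 185.3] rect [656.7 185.1] [113.1 109.8] 86.9 z 71.6
```

View pics/fin.png

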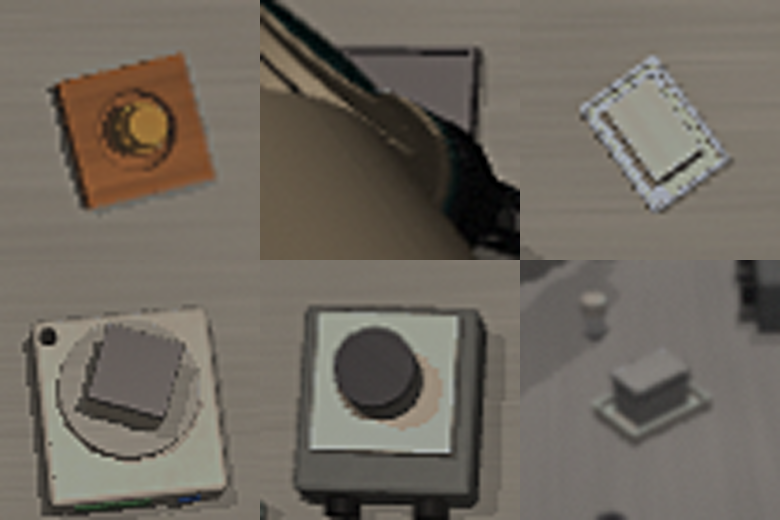

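View pics/sideF.png

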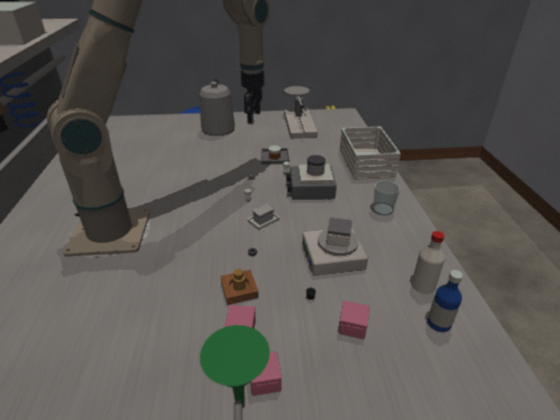

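Every item stands in its place with its top at the expected height: weight at side-view pixel (238,281), jar (274,153), tin (263,214), powder pot (339,232) and steel pot (316,167). The pink decoys are untouched.

```bash
python3 -c "
from cell import ctrl; print(ctrl.finish_job())"
```

```text
the job is handed in; nothing more can be done
None
```

All five items were placed upright in the order asked, checked in the final camera views, and the job is handed in at about 45 s on the robot clock.

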